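# Set the eccentric strip guide to the gauge bar

## Robot

A 6-joint arm with a two-finger parallel gripper is mounted at the origin on a cart in front of the work surface, level with it; the furniture and walls round the work are solid. World frame = base frame: x ahead of the robot, y to its left, z up, the work surface at z = 0. Lengths are in m, angles in rad, forces in N, time in s.
With the tool pointing down it reaches from about 0.25 to 0.775 m from the base axis. Payload 4 kg.
Tool frame: the origin (TCP) lies at the very end of the fingers, on their centre line; the grasp point (between the pads) lies tcp_to_grasp behind it (tcp_to_grasp is the distance from the TCP to the grasp point, in m); z points along the fingers, y is the direction in which the jaws open and shut (so a half turn about z gives the same grasp; the last joint's range is limited). The gripper opens to 94 mm and grips with 3 to 60 N. Pads are 16 mm wide; open, the fingers measure 119 mm over their backs; the gripper's body (75 mm by 177 mm) begins 78 mm behind the grasp point.
Start: joints at [-1.416, 0.087, 1.371, -0, 1.684, -0.103], TCP at [0.14, -0.532, 0.206] pointing down, gripper open.
Joint ranges: [-3.1, 3.1], [-0.76, 2.03], [0.27, 2.55], [-1.08, 4.22], [0.17, 2.65], [-2.57, 2.57]. Speed limits (rad/s): [2.79, 2.79, 3.14, 3.14, 3.14, 3.14].

## Interface

Orientations are given as [roll, pitch, yaw] about the fixed x, y, z axes, in that order (R = Rz(yaw) Ry(pitch) Rx(roll)).
In Python, from bench import * gives the robot as it stands.
- The arm moves only by the tool play_rows, never from a script. Its argument "rows" is a list of rows, each a list of 3 entries, a list of its own where there are three numbers: the finger opening in cm, from 0 to 9.4, then the shift along the world's x, y, z in cm, then the turn, a rotation vector about the world's x, y, z in rad. A call has 1 to 8 rows; each row is the pose to reach, as a shift and turn from the pose commanded when the call began; what a row does not reach only later rows make up. A row lasts 1/12 s, in which the tool goes at most 41.7 mm and 7.16 degrees, less where a joint would pass 70% of its speed; a pose out of reach is approached as far as the arm can. A call with a gripper value outside its range is refused whole. The fingers move at their own pace and stop on an object; the grip force is fixed at half the most. Time passes only in rows, so rows that repeat a pose let the fingers close. It gives the time, the measured TCP pose, the force and the opening at its end, in the units of the state.
- get_obs(): the state, without advancing time (a new reading comes with each control period).
- snapshot(name): name is "scene" or "top" or "wrist"; returns a dict with "pixels" (400x640x3 uint8, red, green, blue), "fx", "fy", "cx", "cy" (pixels), "rvec" (rotation vector, rad) and "tvec" (3), from world to camera coordinates, as OpenCV has them. Camera axes: x right, y down, z forward; pixel columns grow to the right and rows downward; lengths in m; the calibration is good to about 2 mm. A picture is of the moment at which its call begins. There is no depth.
- close_job(): hands the job in, once; it reports no verdict.
Trained networks look in the newest picture that a camera, given by its name, has taken for a name from the list of things; names that differ only in an ending like _2 or _b are one class to them, and where a whole thing is asked for, a point or a joint stands for the part that bears it (a point fixed in the world has none). Each returns a list of dicts, best first, with "confidence" (0 to 1); they miss things now and then, are a little off and sometimes report something else, mostly with a low value. They report only what shows in the picture. A call takes as long as a camera call. They do not tell look-alikes from the thing itself.
- silhouettes(camera, label): "mask" (400x640 bool, what is visible of it) and "point" ([row, column] in pixels, amid what is visible of it).
The state is a dict: "time": time; "joint_positions": joint angles; "qvel": joint speeds; "joint_torque": joint torques, N m; "tool_pos": TCP position; "ee_rot": TCP orientation; "wrist_force": force on the tool from outside, world axes, zero at the start; "wrist_torque": the same for the moment, N m; "width": finger opening in m.
Only numpy, scipy, OpenCV 4.12 (cv2) and the standard library are available. Lean on these libraries where they do the work, as an engineer would, in place of code of your own. Each camera call takes 0.05 s, during which the arm holds its last target. There are 200 camera calls.

## Task

Turn the strip guide's eccentric bolt by its cross bar until the gap between roller and fence is just wide enough for the steel gauge bar, with no more than 2 mm of play. With the gap set, check it: lay the gauge on the plate along the fence on the entry side (right), its round nose clearly short of the roller, and slide it through without forcing it until the nose is about level with the far (left) end of the plate. Then lift the gauge out, stand it back on the bench clear of the guide, and leave the gap as set and the things around undisturbed.

Things in the scene. Friction and masses are not known exactly. Their poses are not given: they have to be found in the camera images.
- guide: Strip guide screwed to the bench (place and yaw vary): dark steel base plate 100 mm (x) by 220 mm (y), 12 mm thick. Origin: centre of the underside. +y is the way strip and gauge slide, leftward seen from the robot; entry end at y = -110 mm, far end at +110 mm. +x points away from the robot. The eccentric bolt's vertical axis is at x = -9, y = +65 mm. Entry side bare and flat.
- fence (a point): Middle of the fence's working face, 20 mm above the bench, at x = +24, y = 0 of the guide. The fence is a steel bar along the whole far edge of the plate (guide x = 24 to 44 mm), its top 28 mm above the bench. A gauge lying on the plate against it has its centre line at guide x = +16 mm.
- bolt_turn (a joint): Angle of the eccentric bolt, 0 to 3.0 rad, growing anticlockwise seen from above. It carries a steel roller disc, radius 16 mm, centre 6 mm off the bolt's axis: gap from roller to fence = 17 mm + 6 mm x cos(angle), so 0 is widest (23 mm) and anticlockwise narrows it. Starts too wide. Stiff (friction about 0.12 N m), stays where left.
- bolt_grip (a point): Middle of the cross bar on top of the bolt, on the bolt's axis, 55 mm above the bench. The dark steel bar is 42 mm long (this point's x axis), 12 mm thick and 42 to 68 mm above the bench; roller, fence and gauge tops below it are at about 30 mm. At bolt angle 0 the bar lies along the guide's x axis; it turns with the bolt.
- bolt: The eccentric bolt with roller and cross bar, one piece. Origin: on its vertical turning axis, 12 mm above the bench. Its x axis is the cross bar's long axis.
- roller_center (a point): Centre of the roller disc (radius 16 mm, 18 mm high), 22 mm above the bench; it moves on a 6 mm circle about the bolt's axis. The gap is 8 mm minus this point's x in the guide's frame.
- gauge: Loose steel gauge bar, 16 mm wide (x; this width is the gauge), 150 mm long (y), 18 mm high, about 0.3 kg, standing on the bench. Origin: centre of its underside. Nose at y = +75 mm, rounded to 8 mm radius seen from above; square end at y = -75 mm. An upright grip tab (12 mm in x, 26 mm in y) rises from 18 to 56 mm above the underside, centred at y = -25 mm.
- gauge_grip (a point): Point to grip in the gauge's tab, 40 mm above its underside, at y = -25 mm of the gauge; the fingers close across the 12 mm thickness (the gauge's x).
- gauge_nose (a point): Foremost point of the gauge's round nose, 9 mm above its underside.
- wood_bowl: Bystander: shallow dark wooden bowl, 92 mm wide, 22 mm high, origin at the centre of its underside. Leave alone.
- spool_2: Bystander: thread spool, 44 mm wide, 46 mm high, origin at the centre of its underside. Leave alone.
- dapping_knob: Bystander: turned wooden knob lying on its side, 94 mm long, 35 mm high. Leave alone.
- rubber_block: Bystander: black rubber block 60 x 60 x 22 mm. Leave alone.
There are look-alikes about, which are no part of the job. What is shaped like the gauge but orange is not meant.

How it is judged:
By the outcome, as a careful person would: the job done as asked, in the order asked, and still so for the second after the job is handed in, with the robot touching nothing.
It also fails if it takes over 72 s, if anything falls off the work surface, if the arm or the gripper's body presses on something with over 40 N, if the wrist force passes 120 N, or if a joint passes its speed limit or range.

## Working session

There is one attempt and no reset: what is moved stays moved. The work goes in short steps, Python scripts to look and compute and a tool call to move; the robot and the scene stay as the last step left them, time stands still between calls to the robot, and variables do not carry over. Pictures are saved under pics/ and viewed, about 8 in all and at most 12, crops included, and the job is handed in when it is done.

Besides the shell and the picture viewer there is one more tool, called after "Call:" as name(argument=value, ...), one argument or row to a line, values as JSON. play_rows: Moves the arm, as the interface text tells. Its arguments: {"type":"object","properties":{"rows":{"type":"array"}},"required":["rows"]}

```bash
mkdir -p pics; ls; python3 - <<'E'
from bench import *
import cv2,numpy as np
o=get_obs();print({k:np.round(v,3) for k,v in o.items()})
for c in ["scene","top"]:
    s=snapshot(c);cv2.imwrite(f"pics/{c}0.png",s["pixels"][:,:,::-1])
    print(c,s["fx"],s["cx"],s["cy"],s["rvec"],s["tvec"])
    for l in ["guide","bolt","gauge","wood_bowl","spool_2","dapping_knob","rubber_block"]:
        for d in silhouettes(c,l): print(l,round(d["confidence"],2),np.round(d["point"]),d["mask"].sum())
E
```

```text
pics
{'time': np.float64(0.0), 'joint_positions': array([-1.416,  0.088,  1.372, -0.   ,  1.684, -0.103]), 'qvel': array([ 0.   ,  0.001,  0.003, -0.   , -0.001,  0.001]), 'joint_torque': array([-0.0000e+00, -3.4017e+01, -3.0243e+01,  7.2000e-02,  3.3000e-02,
       -0.0000e+00]), 'tool_pos': array([ 0.14 , -0.531,  0.204]), 'ee_rot': array([-3.139, -0.   ,  0.258]), 'wrist_force': array([ 0.302, -0.206,  0.7  ]), 'wrist_torque': array([ 0.006, -0.015,  0.013]), 'width': np.float64(0.094)}
scene 438.38362524556254 312.67054432532586 202.764832085366 [ 1.87974219 -0.88982822  0.54442293] [-0.41897269  0.24715041  1.27668938]
guide 0.75 [206. 274.] 907
gauge 0.49 [266. 424.] 132
wood_bowl 0.2 [193. 262.] 106
spool_2 0.69 [186. 306.] 122
rubber_block 0.62 [246. 285.] 289
top 391.3875452034527 314.54341140350397 200.2437041624055 [ 2.22213997 -1.99288512  0.20943042] [-0.10217644  0.57169523  1.08062778]
guide 0.67 [202. 262.] 2355
guide 0.22 [147. 272.] 204
bolt 0.42 [198. 242.] 98
gauge 0.88 [236. 467.] 291
gauge 0.73 [243. 406.] 314
wood_bowl 0.56 [149. 334.] 673
spool_2 0.53 [146. 274.] 179
spool_2 0.36 [203. 262.] 2331
dapping_knob 0.56 [214. 173.] 243
rubber_block 0.85 [278. 330.] 429
```

```bash
python3 - <<'E'
import cv2,numpy as np
a=cv2.imread("pics/top0.png")[100:320,120:520]; a=cv2.resize(a,None,fx=2,fy=2,interpolation=cv2.INTER_CUBIC)
cv2.imwrite("pics/topc.png",a)
a=cv2.imread("pics/scene0.png")[140:320,200:500]; a=cv2.resize(a,None,fx=2.6,fy=2.6,interpolation=cv2.INTER_CUBIC)
cv2.imwrite("pics/scenec.png",a)
E
```

```text
(no output)
```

View pics/topc.png

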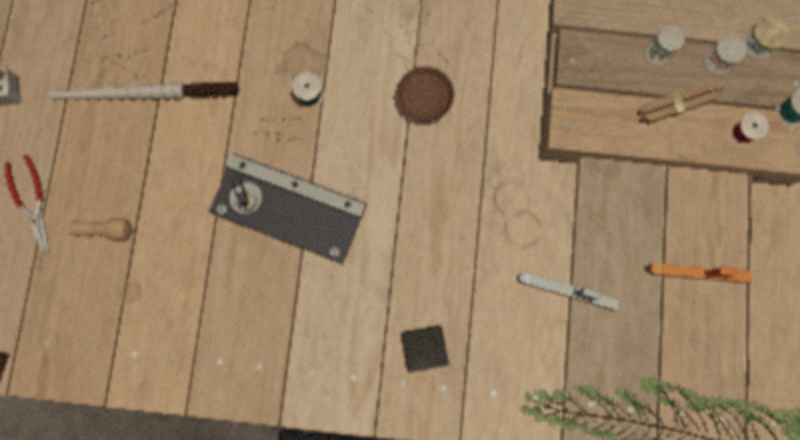

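View pics/scenec.png

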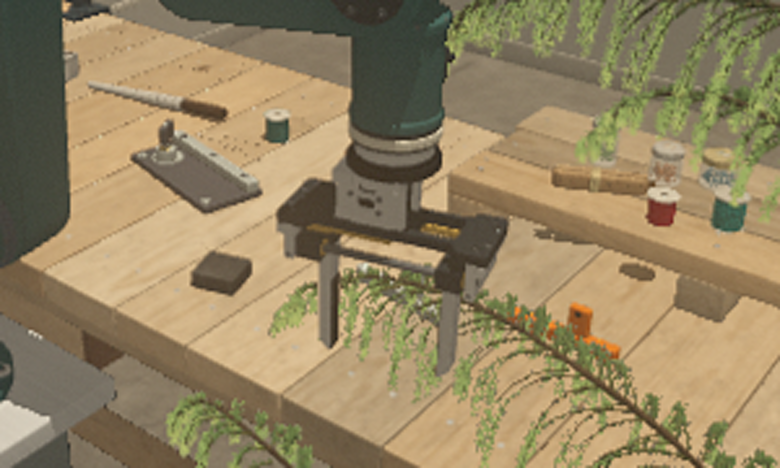

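Candidates for the gauge, in full top-image pixels (col,row): steel bar at (404,245), orange look-alike at (470,236). I choose the steel one; its nose is at the left (382,239). The guide is at (262,202), with the roller and bolt at its left end (242,198).

```bash
cat > h.py <<'E'
from bench import *
import cv2,numpy as np
from scipy.spatial.transform import Rotation as Ro
from scipy.optimize import least_squares
def K(s): return np.array([[s["fx"],0,s["cx"]],[0,s["fy"],s["cy"]],[0,0,1.]])
def proj(s,P): return cv2.projectPoints(np.atleast_2d(np.float64(P)),np.array(s["rvec"]),np.array(s["tvec"]),K(s),None)[0][:,0]
def ray(s,uv,z):
    R=cv2.Rodrigues(np.array(s["rvec"]))[0];t=np.array(s["tvec"]);C=-R.T@t
    uv=np.atleast_2d(uv);d=(R.T@np.linalg.inv(K(s))@np.c_[uv,np.ones(len(uv))].T).T
    return C+d*((z-C[2])/d[:,2])[:,None]
def tri(obs): # [(s,(u,v))..]
    f=lambda P:np.concatenate([proj(s,P)[0]-uv for s,uv in obs])
    r=least_squares(f,[.5,0,.02]);return r.x,np.abs(r.fun).max()
def maskbox(s,m,z):
    v,u=np.nonzero(m);P=ray(s,np.c_[u,v],z)[:,:2]
    return cv2.minAreaRect((P*1000).astype(np.float32))
def pose(x,y,yaw,P):
    c,s_=np.cos(yaw),np.sin(yaw);P=np.atleast_2d(P)
    return np.c_[x+c*P[:,0]-s_*P[:,1],y+s_*P[:,0]+c*P[:,1],P[:,2]]
E
python3 - <<'E'
from h import *
s=snapshot("top")
for l,z in [("guide",.015),("gauge",.015),("wood_bowl",.02),("spool_2",.04),("rubber_block",.02),("dapping_knob",.017)]:
    for d in silhouettes("top",l):
        print(l,round(d["confidence"],2),np.round(d["point"]),maskbox(s,d["mask"],z))
# crop coords->full
def c(u,v): return (u/2+120,v/2+100)
print("gauge nose/end/tab", ray(s,[c(521,277),c(617,305),c(588,295)],.018))
print("guide corners: far-left top, far-right top, near-right, near-left",ray(s,[c(231,155),c(366,206)],.028),ray(s,[c(344,263),c(211,211)],.012))
w=snapshot("wrist");cv2.imwrite("pics/w0.png",w["pixels"][:,:,::-1])
for d in silhouettes("wrist","gauge"): print(d["confidence"],d["point"],d["mask"].sum())
R=cv2.Rodrigues(np.array(w["rvec"]))[0];print("wristcam C",-R.T@np.array(w["tvec"]),"z",R[2],"x",R[0],w["fx"])
E
```

```text
guide 0.62 [203. 262.] ((560.8759155273438, 114.90371704101562), (221.73033142089844, 98.99644470214844), 75.19257354736328)
gauge 0.74 [239. 472.] ((530.9640502929688, -508.69482421875), (20.665695190429688, 151.49147033691406), 1.1543816328048706)
gauge 0.64 [246. 407.] ((483.1200256347656, -316.593994140625), (152.48809814453125, 26.702102661132812), 80.86235046386719)
wood_bowl 0.57 [154. 333.] ((761.3233642578125, -74.532958984375), (84.75550842285156, 87.11735534667969), 6.2788166999816895)
wood_bowl 0.55 [275. 331.] ((376.968994140625, -113.3404541015625), (56.42136764526367, 55.35268020629883), 17.245946884155273)
spool_2 0.68 [145. 270.] ((742.8812255859375, 103.43620300292969), (53.23054504394531, 41.06897735595703), 32.77938461303711)
rubber_block 0.7 [275. 330.] ((376.1837158203125, -114.46117401123047), (60.372406005859375, 62.57823181152344), 15.620366096496582)
dapping_knob 0.48 [214. 172.] ((497.48760986328125, 388.152587890625), (27.313007354736328, 87.80502319335938), 6.240229606628418)
dapping_knob 0.37 [243. 406.] ((483.94256591796875, -314.9525146484375), (143.78286743164062, 22.04704475402832), 79.69715118408203)
gauge nose/end/tab [[ 0.49413974 -0.24542278  0.018     ]
 [ 0.46834078 -0.38888858  0.018     ]
 [ 0.47836009 -0.34562528  0.018     ]]
guide corners: far-left top, far-right top, near-right, near-left [[ 0.62963238  0.20636202  0.028     ]
 [ 0.57368431 -0.00563274  0.028     ]] [[0.48709062 0.01786194 0.012     ]
 [0.54366755 0.22707797 0.012     ]]
wristcam C [ 0.20421097 -0.51471202  0.38438756] z [-0.22157364 -0.05740738 -0.97345237] x [ 0.25500335 -0.96693963 -0.00101962] 295.2826650768679
```

Call:
play_rows(
  rows=[
    [9.4,[14.3,23.7,0],[0,0,0]],
    [9.4,[14.3,23.7,0],[0,0,0]],
    [9.4,[14.3,23.7,0],[0,0,0]],
    [9.4,[14.3,23.7,0],[0,0,0]],
    [9.4,[14.3,23.7,0],[0,0,0]],
    [9.4,[14.3,23.7,0],[0,0,0]],
    [9.4,[14.3,23.7,0],[0,0,0]],
    [9.4,[14.3,23.7,0],[0,0,0]],
  ],
)

```text
time: 1.92
tool_pos: [0.2852, -0.2911, 0.2061]
ee_rot: [3.141, -0.002, 0.264]
wrist_force: [-1.1, 0.6, 0.2]
width: 0.0942
```

Call:
play_rows(
  rows=[
    [9.4,[14.3,23.7,0],[0,0,0]],
    [9.4,[14.3,23.7,0],[0,0,0]],
    [9.4,[14.3,23.7,0],[0,0,0]],
    [9.4,[14.3,23.7,0],[0,0,0]],
    [9.4,[14.3,23.7,0],[0,0,0]],
    [9.4,[14.3,23.7,0],[0,0,0]],
    [9.4,[14.3,23.7,0],[0,0,0]],
    [9.4,[14.3,23.7,0],[0,0,0]],
  ],
)

```text
time: 2.58
tool_pos: [0.428, -0.0546, 0.2053]
ee_rot: [-3.14, -0.001, 0.264]
wrist_force: [-0.9, -0.3, -0.3]
width: 0.0939
```

Call:
play_rows(
  rows=[
    [9.4,[9,20,0],[0,0,0]],
    [9.4,[9,20,0],[0,0,0]],
    [9.4,[9,20,0],[0,0,0]],
    [9.4,[9,20,0],[0,0,0]],
    [9.4,[9,20,0],[0,0,0]],
    [9.4,[9,20,0],[0,0,0]],
    [9.4,[9,20,0],[0,0,0]],
    [9.4,[9,20,0],[0,0,0]],
  ],
)

```text
time: 3.25
tool_pos: [0.5162, 0.1407, 0.2051]
ee_rot: [3.14, 0.002, 0.257]
wrist_force: [-0.2, -0.5, -0.4]
width: 0.0942
```

```bash
python3 - <<'E'
from h import *
import pickle
w=snapshot("wrist");pickle.dump(w,open("w1.pkl","wb"))
cv2.imwrite("pics/w1.png",w["pixels"][:,:,::-1])
o=get_obs();print(o["time"],o["tool_pos"],o["ee_rot"],o["joint_positions"])
for l in ["guide","bolt","bolt_grip","roller_center"]:
  for d in silhouettes("wrist",l): print(l,round(d["confidence"],2),np.round(d["point"]),d["mask"].sum())
try: print(tcp_to_grasp)
except Exception as e: print(e)
E
```

```text
3.3 [0.51607274 0.14019845 0.20537623] [3.14028348e+00 1.03236322e-03 2.56218231e-01] [ 1.60149663e-01  5.41067619e-02  1.40611458e+00 -1.41091627e-03
  1.68227323e+00  1.47457076e+00]
guide 0.83 [145. 346.] 14121
bolt 0.74 [130. 298.] 755
bolt_grip 0.82 [128. 299.] 738
roller_center 0.69 [131. 300.] 706
roller_center 0.42 [144. 129.] 1687
0.0188
```

View pics/w1.png

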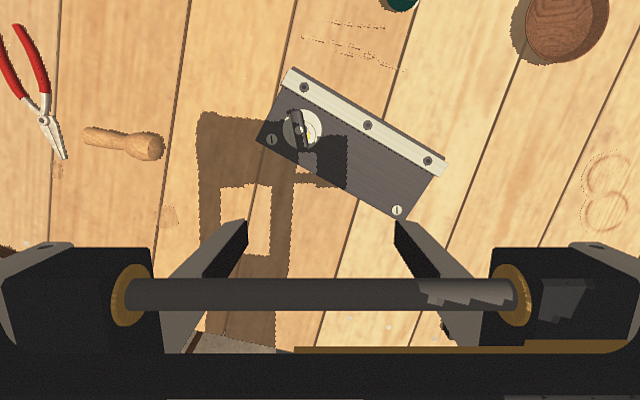

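```bash
python3 - <<'E'
from h import *
import pickle
w=pickle.load(open("w1.pkl","rb"))
a=w["pixels"][60:230,245:455,::-1]
# sharpen contrast for bar
a=cv2.resize(a,None,fx=3,fy=3,interpolation=cv2.INTER_CUBIC)
b=cv2.resize(w["pixels"][100:160,270:330,::-1],None,fx=5,fy=5,interpolation=cv2.INTER_CUBIC)
b=np.clip(255*(b/255.)**.6,0,255).astype(np.uint8)
out=np.zeros((510,630+160,3),np.uint8);out[:,:630]=a
cv2.imwrite("pics/w1c.png",np.vstack([a[:240],np.hstack([b[:270],np.zeros((270,330,3),np.uint8)])]) if 0 else a)
cv2.imwrite("pics/w1c.png",np.hstack([cv2.resize(a,(490,397)),b.copy() if b.shape[0]==397 else cv2.copyMakeBorder(b,0,97,0,0,cv2.BORDER_CONSTANT)]))
# guide fit from mask of wrist: 
for d in silhouettes("wrist","guide")[:1]:
    c=cv2.minAreaRect(np.argwhere(d["mask"])[:,::-1].astype(np.float32));print(cv2.boxPoints(c).round(1))
    hull=cv2.convexHull(np.argwhere(d["mask"])[:,::-1].astype(np.float32))
    print(cv2.approxPolyDP(hull,4,True)[:,0])
E
```

```text
[[247.5 135.7]
 [290.6  64. ]
 [449.3 159.4]
 [406.2 231.2]]
[[446. 165.]
 [406. 216.]
 [395. 218.]
 [256. 137.]
 [287.  70.]
 [294.  66.]
 [440. 154.]]
```

View pics/w1c.png

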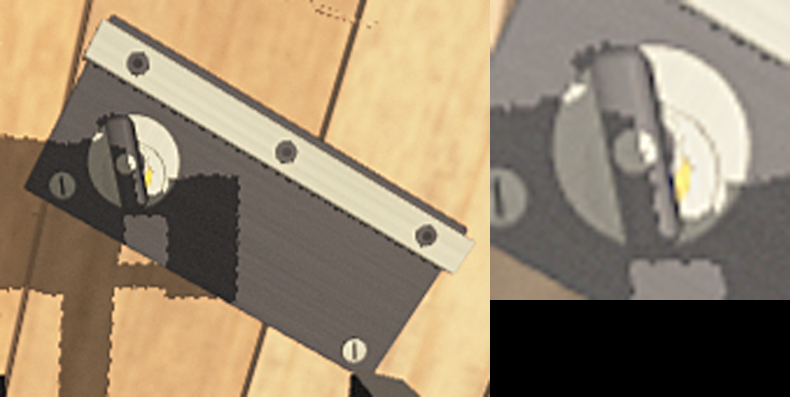

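```bash
cat > fitg.py <<'E'
from h import *
import pickle
w=pickle.load(open("w1.pkl","rb"))
M=np.array([[-50,110,12],[-50,-110,12],[24,-110,28],[44,-110,28],[24,110,28],[44,110,28],[50,110,12],[50,-110,12]])/1000.
U=np.array([[25,187],[373,372],[455,273],[473,241],[84,58],[104,20],[112,15],[467,228]])/2.333+[245,60]
def f(p):
    P=pose(*p[:3],M);P[:,2]+=p[3];return (proj(w,P)-U).ravel()
r=least_squares(f,[.561,.115,-.26,0]);print("free z",r.x,np.abs(r.fun).max())
r=least_squares(lambda p:f(np.r_[p,0]),[.561,.115,-.26]);G=r.x;print(G,r.fun.reshape(-1,2).round(1))
np.save("G.npy",G)
E
python3 fitg.py; python3 - <<'E'
from h import *
import pickle
w=pickle.load(open("w1.pkl","rb"));G=np.load("G.npy")
B=pose(*G,[-.009,.065,.068])[0];print("bolt",B,proj(w,B))
c=lambda u,v:((u-490)/5+270,v/5+100)
s=np.array(cv2.Rodrigues(np.array(w["rvec"]))[0]);print("cam",-s.T@np.array(w["tvec"]))
img=cv2.resize(w["pixels"][90:170,260:340,::-1],None,fx=7,fy=7,interpolation=cv2.INTER_CUBIC)
print("dot",ray(w,c(635,150),.068))
ims=[]
for a in [.3,.6,.9]:
    im=img.copy()
    for z,col in [(.068,(0,0,255)),(.042,(255,0,0))]:
        q=pose(-.009,.065,a,np.array([[-21,-6,0],[21,-6,0],[21,6,0],[-21,6,0]])/1000.);q[:,2]=z
        uv=(proj(w,pose(*G,q))-[260,90]+.5)*7
        cv2.polylines(im,[uv.astype(int)],True,col,1)
    t=np.linspace(0,6.3,40)
    q=np.c_[-.009+.006*np.cos(a+np.pi)*1+.016*np.cos(t),.065-.006*np.sin(a)+.016*np.sin(t),0*t+.031]
    cv2.polylines(im,[((proj(w,pose(*G,q))-[260,90]+.5)*7).astype(int)],True,(0,255,0),1)
    ims.append(cv2.resize(im,(266,266) if 0 else (400,400)))
cv2.imwrite("pics/ov1.png",np.hstack(ims[:2]))
E
```

```text
free z [ 0.56305242  0.11297088 -0.25116832 -0.00593753] 2.4602599190535273
[ 0.56284021  0.11356571 -0.25118566] [[-1.1  1. ]
 [-1.   3.9]
 [ 0.5  0.2]
 [ 2.2 -0.4]
 [-0.7 -0.8]
 [-1.1 -1. ]
 [-0.7 -1. ]
 [ 2.1 -0.6]]
bolt [0.57027856 0.17876288 0.068     ] [[298.98357411 130.33507723]]
cam [0.58042351 0.15813494 0.38386111]
dot [[0.57061476 0.17882772 0.068     ]]
```

View pics/ov1.png

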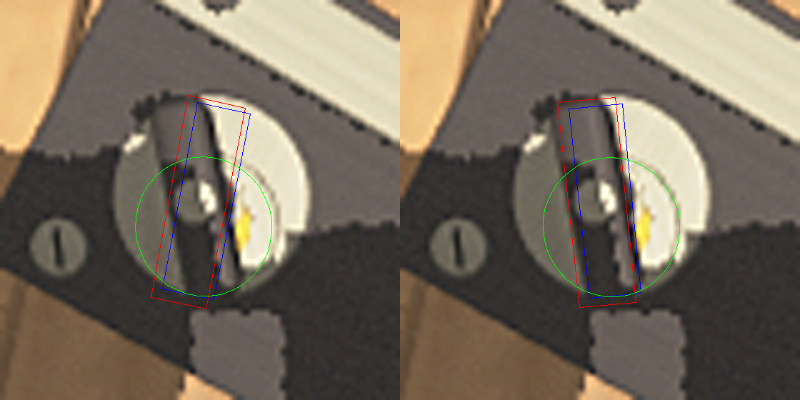

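The bolt's centre dot agrees with the fitted guide to within 0.5 mm, at (0.5705, 0.1788). The bar angle is about 0.66 rad. I'll align above it and descend.

Call:
play_rows(
  rows=[
    [6,[5.45,3.85,0],[0,0,0.08]],
    [6,[5.45,3.85,-4],[0,0,0.15]],
    [6,[5.45,3.85,-7],[0,0,0.15]],
    [6,[5.45,3.85,-10],[0,0,0.15]],
    [6,[5.45,3.85,-10],[0,0,0.15]],
    [6,[5.45,3.85,-10],[0,0,0.15]],
  ],
)

```text
time: 4.05
tool_pos: [0.5693, 0.1797, 0.1038]
ee_rot: [-3.141, 0.005, 0.407]
wrist_force: [-0.1, -0.3, -0.1]
width: 0.0607
```

```bash
python3 - <<'E'
from h import *
import pickle
w=snapshot("wrist");pickle.dump(w,open("w2.pkl","wb"));G=np.load("G.npy")
o=get_obs();print(o["time"],o["tool_pos"],o["ee_rot"],o["width"])
for d in silhouettes("wrist","bolt_grip"): print(d["confidence"],d["point"],d["mask"].sum(),maskbox(w,d["mask"],.068))
p=proj(w,[.5705,.1788,.068])[0];print(p)
t=proj(w,[o["tool_pos"][0],o["tool_pos"][1],.068])[0]
im=w["pixels"][:,:,::-1].copy()
for a,col in [(.66,(0,0,255))]:
    for z,col in [(.068,(0,0,255)),(.042,(255,0,0))]:
        q=pose(-.009,.065,a,np.array([[-21,-6,0],[21,-6,0],[21,6,0],[-21,6,0]])/1000.);q[:,2]=z
        cv2.polylines(im,[(proj(w,pose(*G,q))).astype(int)],True,col,1)
cv2.circle(im,tuple(t.astype(int)),3,(0,255,0),1)
cv2.imwrite("pics/w2.png",im)
E
```

```text
4.1 [0.57102282 0.18017146 0.1066177 ] [ 3.14126659e+00 -7.35304364e-04  4.07081007e-01] 0.060020301334884285
0.82 [206.9, 320.8] 1299 ((572.956787109375, 180.6993408203125), (43.2746696472168, 25.720178604125977), 23.344831466674805)
[323.01184177 214.93191608]
```

View pics/w2.png

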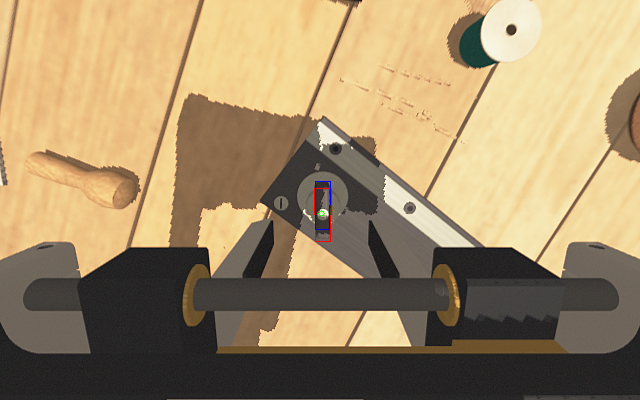

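Call:
play_rows(
  rows=[
    [6,[0,-0.1,-2.5],[0,0,0]],
    [6,[0,-0.1,-5],[0,0,0]],
    [6,[0,-0.1,-6.5],[0,0,0]],
    [6,[0,-0.1,-6.5],[0,0,0]],
    [3,[0,-0.1,-6.5],[0,0,0]],
    [1,[0,-0.1,-6.5],[0,0,0]],
    [0,[0,-0.1,-6.5],[0,0,0]],
    [0,[0,-0.1,-6.5],[0,0,0]],
  ],
)

```text
time: 4.82
tool_pos: [0.5722, 0.18, 0.043]
ee_rot: [3.141, -0.004, 0.408]
wrist_force: [0.2, 0.6, 0.6]
width: 0.0369
```

Call:
play_rows(
  rows=[
    [0,[0,0,0],[0,0,0]],
    [0,[0,0,0],[0,0,0]],
    [0,[0,0,0],[0,0,0]],
    [0,[0,0,0],[0,0,0]],
  ],
)

```text
time: 5.15
tool_pos: [0.5711, 0.1792, 0.0408]
ee_rot: [3.14, -0.0, 0.408]
wrist_force: [1.3, -2.3, 0.3]
width: 0.0124
```

Call:
play_rows(
  rows=[
    [0,[0,0,0],[0,0,0]],
    [0,[0,0,0],[0,0,0]],
    [0,[0,0,0],[0,0,0.08]],
    [0,[0,0,0],[0,0,0.16]],
    [0,[0,0,0],[0,0,0.24]],
    [0,[0,0,0],[0,0,0.32]],
    [0,[0,0,0],[0,0,0.4]],
    [0,[0,0,0],[0,0,0.48]],
  ],
)

```text
time: 5.82
tool_pos: [0.5709, 0.1794, 0.0407]
ee_rot: [3.141, 0.0, 0.891]
wrist_force: [1.0, -1.2, 2.2]
width: 0.0122
```

Call:
play_rows(
  rows=[
    [0,[0,0,0],[0,0,0.08]],
    [0,[0,0,0],[0,0,0.16]],
    [0,[0,0,0],[0,0,0.24]],
    [0,[0,0,0],[0,0,0.32]],
    [0,[0,0,0],[0,0,0.4]],
    [0,[0,0,0],[0,0,0.43]],
    [0,[0,0,0],[0,0,0.43]],
    [0,[0,0,0],[0,0,0.43]],
  ],
)

```text
time: 6.48
tool_pos: [0.5707, 0.1795, 0.0407]
ee_rot: [3.141, 0.0, 1.317]
wrist_force: [-0.4, -1.9, 2.3]
width: 0.0123
```

Call:
play_rows(
  rows=[
    [3,[0,0,0],[0,0,0]],
    [5,[0,0,0],[0,0,0]],
    [5,[0,0,0],[0,0,0]],
    [5,[0,0,2],[0,0,0]],
    [5,[0,0,6],[0,0,0]],
    [5,[-2,0,10],[0,0,0]],
    [5,[-2,-3,14],[0,0,0]],
    [5,[-2,-7,16],[0,0,0]],
  ],
)

```text
time: 7.15
tool_pos: [0.5512, 0.1227, 0.1981]
ee_rot: [3.137, -0.004, 1.323]
wrist_force: [1.3, -0.6, -0.4]
width: 0.0497
```

Call:
play_rows(
  rows=[
    [5,[0,0,0],[0,0,0]],
    [5,[0,0,0],[0,0,0]],
  ],
)

```text
time: 7.32
tool_pos: [0.5518, 0.1195, 0.1959]
ee_rot: [3.138, -0.002, 1.315]
wrist_force: [-0.3, 0.7, -0.9]
width: 0.0502
```

```bash
python3 - <<'E'
from h import *
import pickle
w=snapshot("wrist");pickle.dump(w,open("w3.pkl","wb"));G=np.load("G.npy")
o=get_obs();print(o["time"],o["tool_pos"],o["ee_rot"],o["width"])
for d in silhouettes("wrist","bolt_grip"): print(d["confidence"],d["point"],d["mask"].sum(),maskbox(w,d["mask"],.06))
p=proj(w,pose(*G,[-.009,.065,.05]))[0];print(p)
x0,y0=[int(v) for v in np.clip(p-[65,65],0,[510,270])]
raw=cv2.resize(w["pixels"][:,:,::-1],(640,400))
f=6;img=cv2.resize(w["pixels"][y0:y0+130,x0:x0+130,::-1],None,fx=f/1.5,fy=f/1.5,interpolation=cv2.INTER_CUBIC);f=f/1.5
img=np.clip(255*(img/255.)**.7,0,255).astype(np.uint8)
im2=img.copy()
def L(P,col): cv2.polylines(im2,[((proj(w,pose(*G,P))-[x0,y0]+.5)*f).astype(int)],True,col,1)
B=np.array([[-21,-6,0],[21,-6,0],[21,6,0],[-21,6,0]])/1000.
q=pose(-.009,.065,np.pi/2,B);q[:,2]=.068;L(q,(0,0,255))
L(np.array([[24,-110,28],[44,-110,28],[44,110,28],[24,110,28]])/1000.,(0,255,0))
L(np.array([[-50,-110,12],[50,-110,12],[50,110,12],[-50,110,12]])/1000.,(255,0,255))
t=np.linspace(0,6.3,40);L(np.c_[-.009+.016*np.cos(t),.059+.016*np.sin(t),0*t+.031],(255,255,0))
pic=np.hstack([img[:520,:395],im2[:520,:395]]) if 0 else np.hstack([cv2.resize(img,(400,400)),cv2.resize(im2,(400,400))])
cv2.imwrite("pics/w3.png",pic)
E
```

```text
7.3667 [0.55077084 0.12033969 0.19375674] [ 3.14155021e+00 -9.88040631e-04  1.31665220e+00] 0.050139926109201226
0.94 [131.0, 321.3] 762 ((569.6746826171875, 180.3506317138672), (41.65073776245117, 27.245994567871094), 75.37509155273438)
[322.85093689 131.05383382]
```

View pics/w3.png

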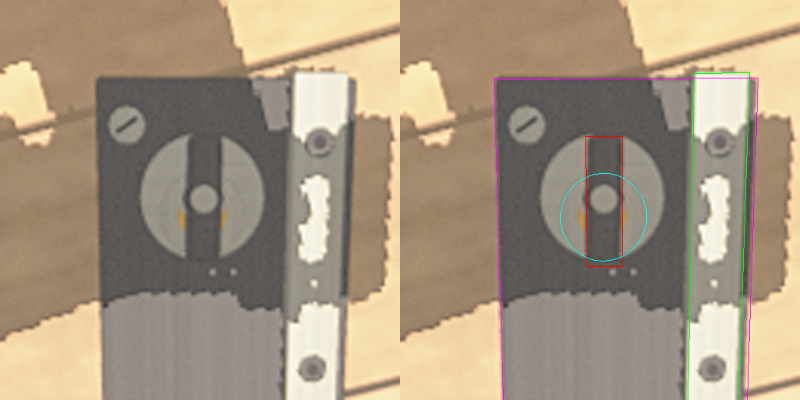

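The overlay matches: the bar is parallel to the fence, so the bolt angle is about 1.57 and the gap about 17 mm. Next, the gauge.

Call:
play_rows(
  rows=[
    [5,[-4,-25,0],[0,0,0.07]],
    [5,[-4,-25,0],[0,0,0.07]],
    [5,[-4,-25,0],[0,0,0.07]],
    [5,[-4,-25,0],[0,0,0.07]],
    [5,[-4,-25,0],[0,0,0.07]],
    [5,[-4,-25,0],[0,0,0.07]],
    [5,[-4,-25,0],[0,0,0.07]],
    [5,[-4,-25,0],[0,0,0.07]],
  ],
)

```text
time: 8.08
tool_pos: [0.5099, -0.1304, 0.1913]
ee_rot: [-3.137, -0.001, 1.385]
wrist_force: [-0.1, 0.3, 0.0]
width: 0.0503
```

Call:
play_rows(
  rows=[
    [5,[-3.5,-21,0],[0,0,0]],
    [5,[-3.5,-21,0],[0,0,0]],
    [5,[-3.5,-21,0],[0,0,0]],
    [5,[-3.5,-21,0],[0,0,0]],
    [5,[-3.5,-21,0],[0,0,0]],
    [5,[-3.5,-21,0],[0,0,0]],
    [5,[-3.5,-21,0],[0,0,0]],
    [5,[-3.5,-21,0],[0,0,0]],
  ],
)

```text
time: 8.75
tool_pos: [0.4767, -0.3374, 0.1925]
ee_rot: [-3.14, -0.003, 1.39]
wrist_force: [-0.6, -0.2, -0.4]
width: 0.05
```

```bash
python3 - <<'E'
from h import *
import pickle
w=snapshot("wrist");pickle.dump(w,open("w4.pkl","wb"))
o=get_obs();print(o["time"],o["tool_pos"],o["ee_rot"],o["width"])
for l in ["gauge","gauge_grip","gauge_nose"]:
  for d in silhouettes("wrist",l): print(l,round(d["confidence"],2),d["point"],d["mask"].sum(),maskbox(w,d["mask"],.018))
p=proj(w,[[.4775,-.34,.056],[.481,-.317,.018]]);print(p)
x0,y0=[int(v) for v in np.clip(p[0]-[100,100],0,[440,200])]
print(x0,y0);cv2.imwrite("pics/w4.png",cv2.resize(w["pixels"][y0:y0+200,x0:x0+200,::-1],None,fx=3,fy=3,interpolation=cv2.INTER_CUBIC))
E
```

```text
8.8 [ 0.47682447 -0.33704846  0.19304894] [-3.14067252e+00 -2.12076878e-03  1.39075066e+00] 0.049845829237849054
gauge 0.76 [164.2, 323.0] 1605 ((482.28717041015625, -316.59442138671875), (147.7727813720703, 16.04458236694336), 79.99918365478516)
gauge 0.7 [333.1, 385.1] 301 ((527.1166381835938, -552.3002319335938), (14.323991775512695, 55.069847106933594), 4.392297744750977)
gauge_grip 0.77 [329.0, 386.6] 244 ((527.1729125976562, -552.2266845703125), (12.043489456176758, 54.93086624145508), 4.799996376037598)
gauge_grip 0.69 [159.9, 323.5] 1573 ((483.2726135253906, -315.55401611328125), (147.55923461914062, 17.280149459838867), 80.56394958496094)
gauge_nose 0.71 [162.4, 321.7] 1638 ((483.3651428222656, -316.23406982421875), (148.8473358154297, 17.157318115234375), 79.43031311035156)
gauge_nose 0.56 [332.1, 386.7] 244 ((526.1383666992188, -553.3426513671875), (12.27275276184082, 56.68911361694336), 8.580294609069824)
[[321.97379613 191.54594791]
 [321.32352653 165.92657501]]
221 91
```

View pics/w4.png

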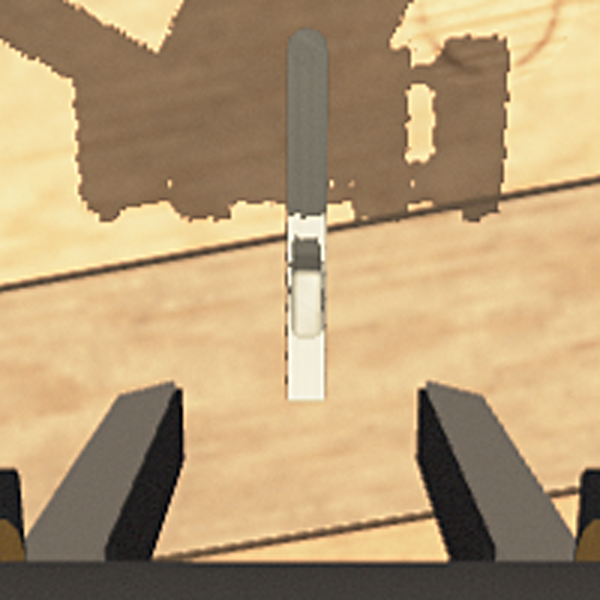

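```bash
python3 - <<'E'
from h import *
import pickle
w=pickle.load(open("w4.pkl","rb"))
c=lambda u,v:(221+(u+.5)/3-.5,91+(v+.5)/3-.5)
n,e,l0,r0,l1,r1=ray(w,[c(307,28),c(306,400),c(287,100),c(328,100),c(287,380),c(325,380)],.018)
t=ray(w,[c(308,303)],.056)[0]
d=n-e;print(n,e,np.linalg.norm(d),"yaw",-np.arctan2(d[0],d[1]),"yaw edges",[-np.arctan2(*(a-b)[:2]) for a,b in((l0,l1),(r0,r1))],"width",np.linalg.norm(l0-r0))
print("grip along bar",e+d/np.linalg.norm(d)*.05,"tab top",t)
s=snapshot("top")
m=[x for x in silhouettes("top","gauge") if x["point"][1]<440][0]["mask"]
print("top:",maskbox(s,m,.018))
# height of nose: triangulate nose from top picture (382.0,238.7) and wrist
print(tri([(s,np.array([380.5,238.5])),(w,np.array(c(307,28)))]), tri([(s,np.array([428.5,252.5])),(w,np.array(c(306,400)))]))
E
```

```text
[ 0.49645064 -0.24297153  0.018     ] [ 0.46952365 -0.38933015  0.018     ] 0.1488150081227243 yaw -0.18194489724316928 yaw edges [np.float64(-0.18422125713985904), np.float64(-0.1848083109289327)] width 0.01590358760018657
grip along bar [ 0.47857079 -0.34015546  0.018     ] tab top [ 0.47893837 -0.34039992  0.056     ]
top: ((487.38641357421875, -284.60888671875), (87.21329498291016, 18.21646499633789), 78.96955871582031)
(array([ 0.49597449, -0.24355623,  0.02327837]), np.float64(0.8791305520890091)) (array([ 0.46916549, -0.39119639,  0.0119801 ]), np.float64(0.20463561204923053))
```

Call:
play_rows(
  rows=[
    [5,[0.2,-0.3,-4],[0,0,0]],
    [5,[0.2,-0.3,-8],[0,0,0]],
    [5,[0.2,-0.3,-12],[0,0,0]],
    [5,[0.2,-0.3,-14.5],[0,0,0]],
    [5,[0.2,-0.3,-16.5],[0,0,0]],
    [5,[0.2,-0.3,-16.6],[0,0,0]],
    [2.5,[0.2,-0.3,-16.6],[0,0,0]],
    [0,[0.2,-0.3,-16.6],[0,0,0]],
  ],
)

```text
time: 9.72
tool_pos: [0.4788, -0.3431, 0.0297]
ee_rot: [3.139, 0.001, 1.388]
wrist_force: [0.9, -0.2, -0.3]
width: 0.0398
```

Call:
play_rows(
  rows=[
    [0,[0,0,0],[0,0,0]],
    [0,[0,0,0],[0,0,0]],
    [0,[0,0,0],[0,0,0]],
    [0,[0,0,0],[0,0,0]],
    [0,[0,0,0],[0,0,0]],
    [0,[0,0,0],[0,0,0]],
  ],
)

```text
time: 10.22
tool_pos: [0.4782, -0.3431, 0.0289]
ee_rot: [3.14, 0.001, 1.388]
wrist_force: [-1.0, 1.1, 3.8]
width: 0.0116
```

Call:
play_rows(
  rows=[
    [0,[0,0,2],[0,0,0]],
    [0,[0,0,5],[0,0,0]],
    [0,[0.5,2,8],[0,0,0]],
    [0,[1,5,9],[0,0,-0.02]],
    [0,[2,8.5,9],[0,0,-0.03]],
    [0,[2.5,12,9],[0,0,-0.04]],
    [0,[3.2,15.5,9],[0,0,-0.06]],
    [0,[4,19,9],[0,0,-0.068]],
  ],
)

```text
time: 10.88
tool_pos: [0.5168, -0.1509, 0.1165]
ee_rot: [-3.139, -0.0, 1.318]
wrist_force: [1.0, -0.2, -3.8]
width: 0.0122
```

Call:
play_rows(
  rows=[
    [0,[0.8,3.5,0],[0,0,0]],
    [0,[1.6,7,0],[0,0,0]],
    [0,[2.4,10.5,0],[0,0,0]],
    [0,[3.2,14,0],[0,0,0]],
    [0,[3.5,16,0],[0,0,0]],
    [0,[3.5,16.8,0],[0,0,0]],
    [0,[3.5,16.8,0],[0,0,0]],
    [0,[3.5,16.8,0],[0,0,0]],
  ],
)

```text
time: 11.55
tool_pos: [0.5521, 0.0148, 0.1169]
ee_rot: [-3.14, 0.002, 1.32]
wrist_force: [-0.3, -0.2, -2.8]
width: 0.012
```

```bash
python3 - <<'E'
from h import *
import pickle
w=snapshot("wrist");pickle.dump(w,open("w5.pkl","wb"));G=np.load("G.npy")
w2=snapshot("wrist")
o=get_obs();print(o["time"],o["tool_pos"],o["ee_rot"],o["width"],o["wrist_force"])
z0=o["tool_pos"][2]-.028
im=w["pixels"][:,:,::-1].copy()
def L(P,col): cv2.polylines(im,[(proj(w,P)).astype(int)],True,col,1)
L(pose(*G,np.array([[24,-110,28],[44,-110,28],[44,110,28],[24,110,28]])/1000.),(0,255,0))
L(pose(*G,np.array([[-50,-110,12],[50,-110,12],[50,110,12],[-50,110,12]])/1000.),(255,0,255))
cv2.imwrite("pics/w5.png",im[0:400,80:560])
E
```

```text
11.65 [0.55234324 0.01386694 0.11733353] [-3.14081667e+00  1.12185699e-03  1.31820295e+00] 0.011975511979495297 [ 0.96087755  0.28318318 -3.7750894 ]
```

View pics/w5.png

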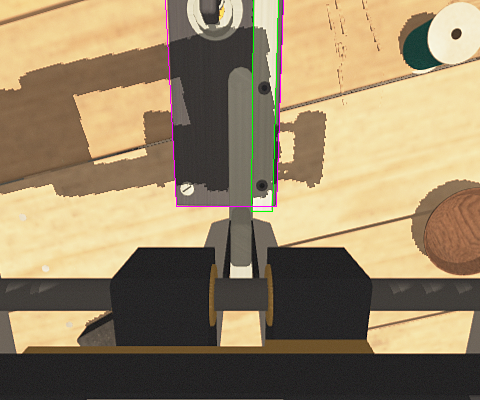

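```bash
python3 - <<'E'
from h import *
import pickle
w=pickle.load(open("w5.pkl","rb"));G=np.load("G.npy")
a=w["pixels"][:,:,::-1]
g=cv2.GaussianBlur(cv2.cvtColor(a,cv2.COLOR_BGR2GRAY),(3,3),0).astype(int)
def toG(P):
    d=P[:,:2]-G[:2];c,s=np.cos(G[2]),np.sin(G[2]);return np.c_[c*d[:,0]+s*d[:,1],-s*d[:,0]+c*d[:,1]]*1000
L=[]
for r in range(85,185,12):
    row=g[r]; dl=np.diff(row)
    l=300+np.argmax(np.abs(dl[300:318]));rr=324+np.argmax(np.abs(dl[324:340]))
    q=toG(ray(w,[(l+.5,r),(rr+.5,r)],.107));L.append(q)
    print(r,l,rr,q.round(1).tolist())
print("nose",toG(ray(w,[(320,66)],.107)),"tcp",toG(np.array([get_obs()["tool_pos"]])))
E
```

```text
85 307 338 [[6.1, -7.6], [24.8, -7.6]]
97 307 332 [[6.0, -14.5], [21.2, -14.5]]
109 307 332 [[6.0, -21.5], [21.3, -21.5]]
121 307 332 [[5.9, -28.6], [21.4, -28.6]]
133 307 332 [[5.8, -35.9], [21.5, -35.9]]
145 308 331 [[6.4, -43.3], [20.9, -43.3]]
157 308 331 [[6.3, -50.9], [21.0, -50.9]]
169 308 331 [[6.3, -58.6], [21.0, -58.5]]
181 308 337 [[6.2, -66.4], [25.0, -66.4]]
nose [[13.6370385   3.07475955]] tcp [[ 14.6128303  -99.17910756]]
```

Call:
play_rows(
  rows=[
    [0,[0.1,0,-2],[0,0,0]],
    [0,[0.1,0,-4.5],[0,0,0]],
    [0,[0.1,0,-6],[0,0,0]],
    [0,[0.1,0,-7],[0,0,0]],
    [0,[0.1,0,-7.3],[0,0,0]],
    [0,[0.1,0,-7.3],[0,0,0]],
    [0,[0.1,0,-7.4],[0,0,0]],
    [0,[0.1,0,-7.4],[0,0,0]],
  ],
)

```text
time: 12.32
tool_pos: [0.5531, 0.0148, 0.0444]
ee_rot: [-3.14, 0.001, 1.319]
wrist_force: [-3.9, -1.6, -3.8]
width: 0.0122
```

Call:
play_rows(
  rows=[
    [0,[0,0,-0.1],[0,0,0]],
    [0,[0,0,-0.1],[0,0,0]],
    [0,[0,0,-0.2],[0,0,0]],
    [0,[0,0,-0.2],[0,0,0]],
    [0,[0,0,-0.2],[0,0,0]],
  ],
)

```text
time: 12.73
tool_pos: [0.5533, 0.0157, 0.0423]
ee_rot: [-3.141, -0.0, 1.32]
wrist_force: [-4.5, 0.2, -2.1]
width: 0.0117
```

Call:
play_rows(
  rows=[
    [0,[-0.05,0.01,0],[0,0,0]],
    [0,[-0.05,0.01,0],[0,0,0]],
    [0,[-0.05,0.01,0],[0,0,0]],
  ],
)

```text
time: 12.98
tool_pos: [0.5533, 0.0157, 0.0423]
ee_rot: [3.141, -0.0, 1.32]
wrist_force: [-4.9, 1.5, -1.5]
width: 0.0117
```

Call:
play_rows(
  rows=[
    [0,[0,0,-0.1],[0,0,0]],
    [0,[0,0,-0.1],[0,0,0]],
    [0,[0,0,-0.1],[0,0,0]],
  ],
)

```text
time: 13.23
tool_pos: [0.5533, 0.0158, 0.041]
ee_rot: [-3.142, -0.001, 1.32]
wrist_force: [-3.8, 1.2, -0.7]
width: 0.0118
```

Call:
play_rows(
  rows=[
    [0,[0,0,-0.1],[0,0,0]],
    [0,[0,0,-0.1],[0,0,0]],
    [0,[0,0,-0.1],[0,0,0]],
  ],
)

```text
time: 13.48
tool_pos: [0.5533, 0.0158, 0.0409]
ee_rot: [3.142, -0.001, 1.32]
wrist_force: [-7.3, 1.6, 2.5]
width: 0.0118
```

```bash
python3 - <<'E'
from h import *
import pickle
w=snapshot("wrist");pickle.dump(w,open("w6.pkl","wb"));G=np.load("G.npy")
o=get_obs();print(o["time"],o["tool_pos"],o["ee_rot"],o["width"],o["wrist_force"],o["wrist_torque"])
im=cv2.resize(w["pixels"][20:240,230:420,::-1],None,fx=2.6,fy=2.6,interpolation=cv2.INTER_CUBIC)
cv2.imwrite("pics/w6.png",im)
E
```

```text
13.5333 [0.55326527 0.01576697 0.04084006] [ 3.14157108e+00 -6.02576539e-04  1.31983541e+00] 0.011242680507703363 [-7.32066204  0.99213721  1.77038124] [ 0.20619565  1.29076981 -0.07958744]
```

View pics/w6.png

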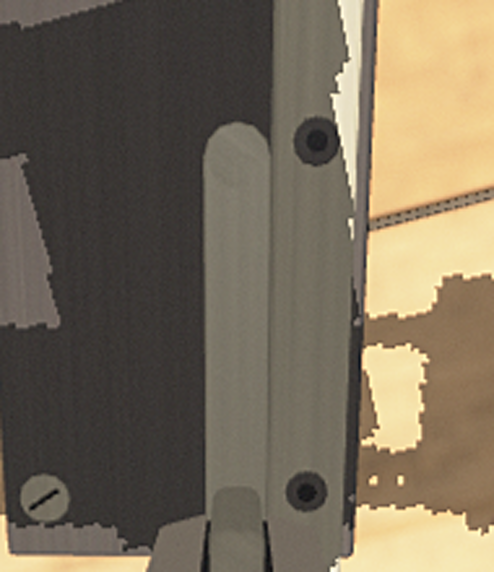

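Call:
play_rows(
  rows=[
    [0,[-0.06,0.02,0.06],[0,0,0]],
    [0,[-0.06,0.02,0.06],[0,0,0]],
    [0,[-0.06,0.02,0.06],[0,0,0]],
  ],
)

```text
time: 13.78
tool_pos: [0.5532, 0.0158, 0.0409]
ee_rot: [3.14, -0.001, 1.32]
wrist_force: [-3.6, 1.0, 0.3]
width: 0.0116
```

Call:
play_rows(
  rows=[
    [0,[-0.06,0.02,0],[0,0,0]],
    [0,[-0.06,0.02,0],[0,0,0]],
    [0,[-0.06,0.02,0],[0,0,0]],
  ],
)

```text
time: 14.03
tool_pos: [0.5531, 0.0158, 0.0409]
ee_rot: [3.139, -0.001, 1.32]
wrist_force: [-0.5, 1.2, -1.6]
width: 0.0119
```

Call:
play_rows(
  rows=[
    [0,[0.12,0.48,0],[0,0,0]],
    [0,[0.25,0.97,0],[0,0,0]],
    [0,[0.37,1.45,0],[0,0,0]],
    [0,[0.5,1.94,0],[0,0,0]],
    [0,[0.62,2.42,0],[0,0,0]],
    [0,[0.75,2.91,0],[0,0,0]],
    [0,[0.75,2.91,0],[0,0,0]],
  ],
)

```text
time: 14.62
tool_pos: [0.5604, 0.0463, 0.0409]
ee_rot: [3.14, -0.001, 1.321]
wrist_force: [0.9, 2.1, 1.0]
width: 0.0117
```

Call:
play_rows(
  rows=[
    [0,[0.06,0.24,0],[0,0,0]],
    [0,[0.12,0.48,0],[0,0,0]],
    [0,[0.19,0.73,0],[0,0,0]],
    [0,[0.25,0.97,0],[0,0,0]],
  ],
)

```text
time: 14.95
tool_pos: [0.5624, 0.0544, 0.0409]
ee_rot: [3.141, 0.001, 1.32]
wrist_force: [-1.0, -2.9, 2.0]
width: 0.0119
```

Call:
play_rows(
  rows=[
    [0,[0.06,0.24,0],[0,0,0]],
    [0,[0.12,0.48,0],[0,0,0]],
    [0,[0.19,0.73,0],[0,0,0]],
    [0,[0.25,0.97,0],[0,0,0]],
    [0,[0.31,1.21,0],[0,0,0]],
    [0,[0.37,1.45,0],[0,0,0]],
    [0,[0.37,1.45,0],[0,0,0]],
  ],
)

```text
time: 15.53
tool_pos: [0.5662, 0.0696, 0.0409]
ee_rot: [3.141, -0.001, 1.32]
wrist_force: [-1.9, -2.6, 4.5]
width: 0.0118
```

Call:
play_rows(
  rows=[
    [0,[0.08,0.36,0.04],[0,0,0]],
    [0,[0.17,0.73,0.05],[0,0,0]],
    [0,[0.26,1.09,0.05],[0,0,0]],
    [0,[0.36,1.45,0.05],[0,0,0]],
    [0,[0.45,1.82,0.05],[0,0,0]],
    [0,[0.54,2.18,0.05],[0,0,0]],
    [0,[0.54,2.18,0.05],[0,0,0]],
  ],
)

```text
time: 16.12
tool_pos: [0.572, 0.0918, 0.0409]
ee_rot: [3.14, -0.001, 1.32]
wrist_force: [2.9, -3.6, 0.3]
width: 0.0118
```

Call:
play_rows(
  rows=[
    [0,[0.11,0.36,0],[0,0,0]],
    [0,[0.2,0.72,0],[0,0,0]],
    [0,[0.29,1.08,0],[0,0,0]],
    [0,[0.39,1.45,0],[0,0,0]],
    [0,[0.48,1.81,0],[0,0,0]],
    [0,[0.57,2.17,0],[0,0,0]],
    [0,[0.57,2.17,0],[0,0,0]],
  ],
)

```text
time: 16.7
tool_pos: [0.5777, 0.1131, 0.0409]
ee_rot: [3.14, -0.001, 1.32]
wrist_force: [3.1, -3.3, 1.2]
width: 0.012
```

```bash
python3 - <<'E'
from h import *
import pickle
w=snapshot("wrist");G=np.load("G.npy")
o=get_obs();print(o["time"],o["tool_pos"],o["ee_rot"],o["width"],o["wrist_force"])
P=o["tool_pos"];d=P[:2]-G[:2];c,s=np.cos(G[2]),np.sin(G[2]);print("tcp guide",c*d[0]+s*d[1],-s*d[0]+c*d[1])
t=snapshot("top")
im=w["pixels"][0:240,220:420,::-1].copy()
p=proj(w,pose(*G,[[.016,.11,.03],[.024,.11,.028]]))-[220,0];print(p)
im=cv2.resize(im,None,fx=2.5,fy=2.5,interpolation=cv2.INTER_CUBIC)
cv2.circle(im,tuple((p[0]*2.5).astype(int)),4,(0,0,255),1)
cv2.imwrite("pics/w7.png",im)
E
```

```text
16.75 [0.57768989 0.11308263 0.04088676] [ 3.13997749e+00 -8.36329740e-04  1.31998097e+00] 0.011484092195668285 [ 4.23279887 -3.31588349  0.70843873]
tcp guide 0.0145037414381611 0.0032230118366070194
[[103.1850637   56.80739756]
 [116.45396841  57.5852831 ]]
```

View pics/w7.png

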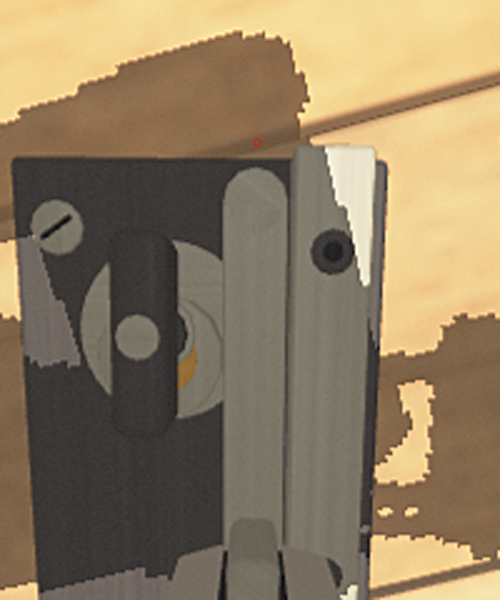

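Call:
play_rows(
  rows=[
    [0,[0.1,0.2,0],[0,0,0]],
    [0,[0.15,0.38,0],[0,0,0]],
    [0,[0.2,0.57,0],[0,0,0]],
    [0,[0.2,0.57,0],[0,0,0]],
    [0,[0.2,0.57,0],[0,0,0]],
  ],
)

```text
time: 17.22
tool_pos: [0.5791, 0.1181, 0.0409]
ee_rot: [3.141, 0.0, 1.32]
wrist_force: [3.8, -3.4, 1.0]
width: 0.0117
```

```bash
python3 - <<'E'
from h import *
w=snapshot("wrist");G=np.load("G.npy")
o=get_obs();print(o["time"],o["tool_pos"],o["ee_rot"],o["wrist_force"])
im=w["pixels"][30:180,220:420,::-1]
cv2.imwrite("pics/w8.png",cv2.resize(im,None,fx=2.5,fy=2.5,interpolation=cv2.INTER_CUBIC))
E
```

```text
17.2667 [0.57910142 0.11812428 0.04089367] [3.14101275e+00 1.84263550e-04 1.31961051e+00] [ 3.17655352 -3.72296674  1.67556063]
```

View pics/w8.png

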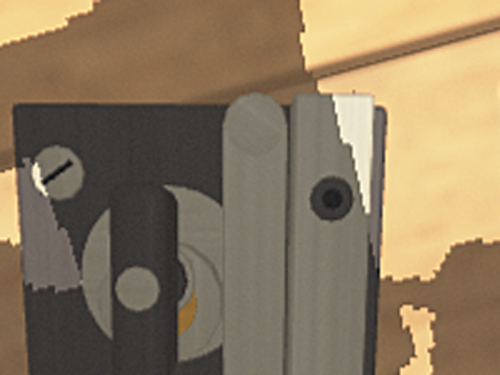

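Call:
play_rows(
  rows=[
    [0,[0,0,1],[0,0,0]],
    [0,[0,0,2.5],[0,0,0]],
    [0,[0,0,5],[0,0,0]],
    [0,[0,0,8],[0,0,0]],
    [0,[0,0,10],[0,0,0]],
    [0,[-0.5,-2,10],[0,0,0]],
    [0,[-1.3,-5.5,10],[0,0,0]],
    [0,[-2.1,-9,10],[0,0,0]],
  ],
)

```text
time: 17.93
tool_pos: [0.5556, 0.0302, 0.139]
ee_rot: [-3.136, -0.002, 1.324]
wrist_force: [0.9, -0.1, -3.6]
width: 0.0118
```

Call:
play_rows(
  rows=[
    [0,[-0.8,-3.5,0],[0,0,0]],
    [0,[-1.6,-7,0],[0,0,0.02]],
    [0,[-2.4,-10.5,0],[0,0,0.04]],
    [0,[-3.2,-14,0],[0,0,0.06]],
    [0,[-4,-17.5,0],[0,0,0.068]],
    [0,[-4.8,-21,0],[0,0,0.068]],
    [0,[-5.6,-24.5,0],[0,0,0.068]],
    [0,[-6.4,-28,0],[0,0,0.068]],
  ],
)

```text
time: 18.6
tool_pos: [0.4922, -0.2504, 0.1385]
ee_rot: [-3.137, -0.006, 1.389]
wrist_force: [-0.5, 0.2, -3.9]
width: 0.012
```

Call:
play_rows(
  rows=[
    [0,[-0.8,-3.5,0],[0,0,0]],
    [0,[-1.5,-7,0],[0,0,0]],
    [0,[-1.7,-9,0],[0,0,0]],
    [0,[-1.7,-9,-3],[0,0,0]],
    [0,[-1.7,-9,-6],[0,0,0]],
    [0,[-1.7,-9,-8],[0,0,0]],
    [0,[-1.7,-9,-9],[0,0,0]],
    [0,[-1.7,-9,-9],[0,0,0]],
  ],
)

```text
time: 19.27
tool_pos: [0.4743, -0.338, 0.0456]
ee_rot: [-3.133, -0.008, 1.389]
wrist_force: [-0.1, 0.3, -3.3]
width: 0.0124
```

Call:
play_rows(
  rows=[
    [0,[0,0,0],[0,0,0]],
    [0,[0,0,0],[0,0,0]],
    [0,[0,0,0],[0,0,0]],
  ],
)

```text
time: 19.52
tool_pos: [0.4782, -0.3422, 0.0531]
ee_rot: [3.138, 0.001, 1.388]
wrist_force: [-0.1, 0.4, -3.6]
width: 0.0117
```

Call:
play_rows(
  rows=[
    [0,[0,0,-1],[0,0,0]],
    [0,[0,0,-1.8],[0,0,0]],
    [0,[0,0,-1.8],[0,0,0]],
    [0,[0,0,-1.8],[0,0,0]],
  ],
)

```text
time: 19.85
tool_pos: [0.4761, -0.341, 0.0318]
ee_rot: [-3.14, -0.001, 1.388]
wrist_force: [-0.4, -0.4, -3.4]
width: 0.0117
```

Call:
play_rows(
  rows=[
    [0,[0,0,-0.1],[0,0,0]],
    [0,[0,0,-0.2],[0,0,0]],
    [0,[0,0,-0.2],[0,0,0]],
    [0,[0,0,-0.2],[0,0,0]],
  ],
)

```text
time: 20.18
tool_pos: [0.477, -0.3418, 0.0311]
ee_rot: [3.141, 0.0, 1.388]
wrist_force: [-0.0, 0.2, -4.0]
width: 0.0116
```

Call:
play_rows(
  rows=[
    [0,[0,0,-0.1],[0,0,0]],
    [0,[0,0,-0.15],[0,0,0]],
    [0,[0,0,-0.15],[0,0,0]],
    [0,[0,0,-0.15],[0,0,0]],
  ],
)

```text
time: 20.52
tool_pos: [0.4768, -0.3417, 0.0294]
ee_rot: [3.142, -0.0, 1.388]
wrist_force: [-0.1, 0.1, -3.5]
width: 0.012
```

Call:
play_rows(
  rows=[
    [0,[0,0,-0.07],[0,0,0]],
    [0,[0,0,-0.07],[0,0,0]],
    [0,[0,0,-0.07],[0,0,0]],
  ],
)

```text
time: 20.77
tool_pos: [0.477, -0.3418, 0.029]
ee_rot: [3.141, 0.0, 1.388]
wrist_force: [0.4, 0.1, -2.2]
width: 0.012
```

Fz is unloading, so the gauge is touching the bench. I'll set it down fully, release, and rise.

Call:
play_rows(
  rows=[
    [0,[0,0,-0.05],[0,0,0]],
    [0,[0,0,-0.05],[0,0,0]],
    [0,[0,0,-0.05],[0,0,0]],
    [2,[0,0,-0.05],[0,0,0]],
    [4,[0,0,-0.05],[0,0,0]],
    [5,[0,0,-0.05],[0,0,0]],
    [5,[0,0,-0.05],[0,0,0]],
  ],
)

```text
time: 21.35
tool_pos: [0.4771, -0.3418, 0.0285]
ee_rot: [3.141, 0.0, 1.388]
wrist_force: [-0.6, 0.2, -0.5]
width: 0.0355
```

Call:
play_rows(
  rows=[
    [5,[0,0,2],[0,0,0]],
    [5,[0,0,5],[0,0,0]],
    [5,[0,0,9],[0,0,0]],
    [5,[0,0,13],[0,0,0]],
    [5,[0,0,17],[0,0,0]],
    [5,[0,0,17],[0,0,0]],
    [5,[0,0,17],[0,0,0]],
  ],
)

```text
time: 21.93
tool_pos: [0.4784, -0.3429, 0.2025]
ee_rot: [3.134, 0.004, 1.388]
wrist_force: [-0.7, 0.0, -0.4]
width: 0.05
```

```bash
python3 - <<'E'
from h import *
w=snapshot("wrist")
o=get_obs();print(o["time"],o["tool_pos"],o["ee_rot"],o["wrist_force"],o["width"])
for d in silhouettes("wrist","gauge"): print(d["confidence"],d["point"],maskbox(w,d["mask"],.018))
s=snapshot("top");cv2.imwrite("pics/top9.png",s["pixels"][:,:,::-1])
for l in ["guide","gauge","bolt","wood_bowl","spool_2","dapping_knob","rubber_block"]:
    for d in silhouettes("top",l): print(l,round(d["confidence"],2),np.round(d["point"]),d["mask"].sum())
a=cv2.imread("pics/top0.png").astype(int);D=np.abs(a-s["pixels"][:,:,::-1]).max(2)>60
n,lab,st,c=cv2.connectedComponentsWithStats(cv2.dilate(D.astype(np.uint8),np.ones((3,3))))
print([x.tolist() for x in st[1:] if x[4]>25])
E
```

```text
21.9833 [ 0.47727615 -0.34197343  0.19930606] [3.13933049e+00 1.24403195e-03 1.38781920e+00] [-0.16718194  1.08391126 -0.97006001] 0.05021381984339552
0.85 [159.1, 317.4] ((481.0439147949219, -314.66632080078125), (146.52194213867188, 16.020967483520508), 79.672607421875)
0.6 [325.8, 382.0] ((528.4974365234375, -561.76611328125), (13.48236083984375, 43.61809539794922), 8.0615816116333)
guide 0.92 [205. 262.] 2386
gauge 0.68 [242. 397.] 195
wood_bowl 0.83 [150. 331.] 604
spool_2 0.52 [196. 242.] 107
spool_2 0.49 [146. 274.] 218
dapping_knob 0.72 [216. 174.] 249
rubber_block 0.63 [276. 330.] 451
[[272, 177, 271, 161, 18782], [234, 194, 14, 11, 86], [210, 333, 107, 51, 2345], [388, 378, 7, 10, 50], [301, 387, 37, 13, 283], [550, 387, 33, 13, 337], [374, 389, 13, 11, 65], [527, 389, 11, 9, 70], [218, 391, 6, 9, 41], [258, 390, 13, 10, 86], [495, 396, 14, 4, 42]]
```

The gauge is back on the bench and the bystanders haven't moved. One last look at the bolt angle from the same viewpoint as before.

Call:
play_rows(
  rows=[
    [5,[4,25,0],[0,0,0]],
    [5,[4,25,0],[0,0,0]],
    [5,[4,25,0],[0,0,0]],
    [5,[4,25,0],[0,0,0]],
    [5,[4,25,0],[0,0,0]],
    [5,[4,25,0],[0,0,0]],
    [5,[4,25,0],[0,0,0]],
  ],
)

```text
time: 23.02
tool_pos: [0.5174, -0.0852, 0.1985]
ee_rot: [3.141, -0.004, 1.396]
wrist_force: [-0.2, 0.4, 1.2]
width: 0.0501
```

Call:
play_rows(
  rows=[
    [5,[3.4,21.2,-0.5],[0,0,-0.071]],
    [5,[3.4,21.2,-0.5],[0,0,-0.071]],
    [5,[3.4,21.2,-0.5],[0,0,-0.071]],
    [5,[3.4,21.2,-0.5],[0,0,-0.071]],
    [5,[3.4,21.2,-0.5],[0,0,-0.071]],
    [5,[3.4,21.2,-0.5],[0,0,-0.071]],
    [5,[3.4,21.2,-0.5],[0,0,-0.071]],
    [5,[3.4,21.2,-0.5],[0,0,-0.071]],
  ],
)

```text
time: 23.68
tool_pos: [0.5509, 0.1197, 0.193]
ee_rot: [-3.141, 0.001, 1.317]
wrist_force: [-0.5, 0.1, -0.1]
width: 0.0498
```

Call:
play_rows(
  rows=[
    [5,[0,0,0],[0,0,0]],
    [5,[0,0,0],[0,0,0]],
    [5,[0,0,0],[0,0,0]],
  ],
)

```text
time: 23.93
tool_pos: [0.551, 0.1186, 0.1935]
ee_rot: [3.141, 0.0, 1.314]
wrist_force: [-0.9, -0.5, -0.1]
width: 0.0501
```

```bash
python3 - <<'E'
from h import *
import pickle
w=snapshot("wrist");w3=pickle.load(open("w3.pkl","rb"));G=np.load("G.npy")
o=get_obs();print(o["time"],o["tool_pos"],o["ee_rot"])
for d in silhouettes("wrist","bolt_grip"): print(d["confidence"],d["point"],d["mask"].sum(),maskbox(w,d["mask"],.06))
# relative rotation of bolt patch before/after, warped to the guide frame at z=.068 vs plate z=.028
def warp(s,z,x0,x1,y0,y1):
    u,v=np.meshgrid(np.arange(x0,x1,.5),np.arange(y0,y1,.5))
    P=pose(*G,np.c_[u.ravel(),v.ravel(),0*u.ravel()]/1000.);P[:,2]=z
    q=proj(s,P).reshape(*u.shape,2).astype(np.float32)
    return cv2.cvtColor(cv2.remap(s["pixels"],q[...,0],q[...,1],cv2.INTER_CUBIC),cv2.COLOR_RGB2GRAY).astype(np.float32)
A=warp(w3,.068,-30,15,42,90);B=warp(w,.068,-30,15,42,90)
M=np.eye(2,3,dtype=np.float32);cc,M=cv2.findTransformECC(A,B,M,cv2.MOTION_EUCLIDEAN,(3,200,1e-6),None,5)
print(cc,M,"rot",np.arctan2(M[1,0],M[0,0]))
E
```

```text
23.9833 [0.55100234 0.11884189 0.19349477] [3.14110828e+00 1.04785608e-04 1.31450027e+00]
0.9 [129.9, 321.6] 802 ((571.9470825195312, 178.953857421875), (39.776424407958984, 29.27688980102539), 51.559852600097656)
0.34 [171.7, 331.1] 13731 ((563.0655517578125, 122.49061584472656), (198.21302795410156, 86.33716583251953), 75.1755599975586)
0.9909042027798248 [[ 9.9999994e-01 -3.0021949e-04  8.2740062e-01]
 [ 3.0021949e-04  9.9999994e-01 -3.4427154e-01]] rot 0.0003002195
```

```bash
python3 -c "
from bench import *
print(close_job())"
```

```text
the job is handed in; nothing more can be done
None
```

I set the gap, slid the gauge through to the far end of the plate, stood it back on the bench and handed the job in at about 24 s of the 72 s allowed.

- **Gap:** I turned the bolt from about 0.66 rad to about 1.57 rad. That gives a gap of roughly 17 mm by the formula, so about 1 mm of play. I did not measure the gap directly; it follows from the bar's angle to the fence.
- **Gauge check:** I laid the gauge on the entry side with its nose about 40 mm short of the roller. It went through at lateral and sliding forces of 5 N or less. It ended with its nose level with the far end of the fence and plate, which I confirmed in the picture.
- **Put back:** I lifted the gauge straight out and set it within about 2 mm of where it started.

**Last checks:**
- Comparing the bolt area before and after the gauge run shows 0.0003 rad of rotation, so the setting held.
- The bystanders were found in their original places, within detection noise.
- One check disagreed: the final network mask of the cross bar gave a box angle of 52° instead of 75°. The mask was ragged and the direct image comparison showed no rotation, so I disregarded it.
- I placed the gauge slightly against the fence, pressing with up to about 7 N, and eased that off before sliding.

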